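# Load the parts carrier and hold it out, ball and all

### The job

Stand the thick peg in the wide bore and the slim peg in the narrow bore of the wooden parts carrier while it stands on the bench, each fully down in its bore and let go. Then lift the carrier by its upright handle, keep it level so that the loose ball never leaves its shallow pocket, and bring it over the cork mat without disturbing the other things on the bench. Finish while still holding the carrier by its handle, level and still, with its underside about 10 cm above the middle of the mat: do not put it down or let go.

Things in the scene. Friction and masses are not known exactly. Their poses are not given: they have to be found in the camera images.
- carrier: Loose wooden parts carrier, mass about 0.4 kg: a flat reddish-brown board 160 (x) by 220 (y) by 24 mm with an upright handle in its middle. Origin: centre of its underside; z up. It stands on the bench to the robot's left or right; its yaw stays within about 20 degrees of the world's axes, x pointing away from the robot. The board has a wide bore at its +y end, a narrow bore at its -y end, and a shallow ball pocket on its +x side (away from the robot).
- handle (a point): Grip point of the carrier's handle, 98 mm above the carrier's underside, on its centre line. The handle is a flat upright wooden paddle, 14 mm thick along the carrier's y and 40 mm wide along its x, its top 115 mm above the underside; pinch it across y. The carrier balances close under it (the ball is about 25 g).
- wide_bore (a point): Centre of the mouth of the wide bore, on the board's top face (24 mm above the underside), 78 mm from the handle along the carrier's +y. Bore 34 mm in diameter, 16 mm deep, flat floor. Axes as the carrier's.
- narrow_bore (a point): Centre of the mouth of the narrow bore, on the board's top face, 78 mm from the handle along the carrier's -y. Bore 24 mm in diameter, 16 mm deep, flat floor. Axes as the carrier's.
- pocket (a point): Centre of the floor of the round ball pocket, 53 mm from the handle along the carrier's +x. Pocket 44 mm in diameter and only 3 mm deep, flat floor: the ball rolls about in it and climbs over the rim when the board is tipped about 30 degrees, or jerked.
- ball_center (a point): Centre of the loose wooden ball, 40 mm in diameter, which starts in the pocket and must stay there.
- thick_peg_mid (a point): Centre (half-way up) of the thick plain dark wooden peg: 28 mm in diameter, 65 mm tall, both ends alike; it stands upright and loose on the bench. Fully down in the bore its centre is 16 mm above the bore's mouth. Axes: z along the peg.
- slim_peg_mid (a point): Centre (half-way up) of the slim plain dark wooden peg: 18 mm in diameter, 65 mm tall, both ends alike; it stands upright and loose on the bench. Fully down in the bore its centre is 16 mm above the bore's mouth. Axes: z along the peg.
- mat: Fixed square cork mat, 180 by 180 by 4 mm, flat on the bench on the other side from the carrier. Origin: centre of its underside, at bench height. Other loose things lie about that must not be disturbed: a chisel lying between carrier and mat (up to 22 mm high), a small wooden offcut (22 mm high) between the pegs, and taller things (up to 100 mm) further out; nothing taller stands between carrier and mat.
Not all that is in view belongs to the job. Leave any blue look-alike of the part that bears slim_peg_mid alone. What is shaped like the part that bears thick_peg_mid but yellow is not meant.

How it is judged:
By the outcome, as a careful person would: the job done as asked, in the order asked, and still so for the second after the job is handed in, while the arm keeps its last pose, push and grip.
It also fails if it takes over 72 s, if anything falls off the work surface, if the arm or the gripper's body presses on something with over 40 N, if the wrist force passes 120 N, or if a joint passes its speed limit or range.

### The arm

A 6-joint arm with a two-finger parallel gripper is mounted at the origin on the work surface. World frame = base frame: x ahead of the robot, y to its left, z up, the work surface at z = 0. Lengths are in mm, angles in rad, forces in N, time in s.
With the tool pointing down it reaches from about 350 to 775 mm from the base axis. Payload 7.3 kg.
Tool frame: the origin (TCP) lies midway between the tips of the shut fingers; the grasp point (between the pads) lies 19 mm behind it; z points along the fingers, y is the line along which they close (so a half turn about z gives the same grasp; the last joint's range is limited). The gripper opens to 92 mm and grips with 3 to 60 N. Pads are 19 mm wide; open, the fingers measure 130 mm over their backs; the gripper's body (75 mm by 190 mm) begins 47 mm behind the grasp point.
Start: joints at [-1.487, 0.342, 1.524, -0, 1.275, -0.146], TCP at [119.607, -511.213, 226.741] pointing down, gripper open.
Joint ranges: [-2.53, 2.53], [-0.77, 2.02], [0.04, 2.7], [-1, 4.14], [0.28, 2.66], [-3.11, 3.11]. Speed limits (rad/s): [2.57, 2.57, 3.14, 3.14, 3.14, 3.14].

### API

Orientations are given as [roll, pitch, yaw] about the fixed x, y, z axes, in that order (R = Rz(yaw) Ry(pitch) Rx(roll)).
In Python, from plant import readout, vision, order, models gives the robot as it stands. The module is installed in compiled form; this text tells all that it offers.
- The arm moves only by the tool step_arm, never from a script. Its argument "series" is text: rows parted by semicolons, each of 7 numbers parted by spaces: the gripper's target within -1 to 1 (shut at 1, half-way at 0, fully open at -1), then the shift along the tool's x, y, z each as a share of 80 mm, from -1 to 1, then the turn, a rotation vector about the tool's x, y, z each as a share of 2 pi rad, from -1 to 1. In form: jaw x y z ax ay az; .... A call has 1 to 20 rows; each row is the pose to reach, as a shift and turn from the pose commanded when the call began, along the tool's axes at that moment, turning the shorter way round; what a row does not reach only later rows make up. A row lasts 1/10 s, in which the tool goes at most 50 mm and 8.59 degrees, less where a joint would pass 70% of its speed; a pose out of reach is approached as far as the arm can. A call with a number of a shift or a turn outside -1 to 1 is refused whole. A call with a gripper value outside its range is refused whole. The fingers move at their own pace and stop on an object; the grip force is fixed at half the most. Time passes only in rows, so rows that repeat a pose let the fingers close. It gives the time, the measured TCP pose, the force, the opening and the grip force at its end, in the units of the state.
- readout.get_obs(): the state, without advancing time (a new reading comes with each control period).
- vision.capture(name): name is "scene" or "top" or "wrist"; returns a dict with "frame" (480x640x3 uint8, red, green, blue), "depth" (480x640 float32, mm along the optical axis (not along the pixel's ray), 0 where there is no reading), "fovy" (degrees; the focal length in pixels is half the picture's height over the tangent of half this angle, whatever the lens; pixels are square), "cx", "cy" (the principal point, pixels), "rvec" (rotation vector, rad) and "tvec" (3), from world to camera coordinates, as OpenCV has them; the wrist camera has in their place "mount" (4x4, takes a point from camera to tool coordinates, whose origin is the TCP and whose axes are the flange's). Camera axes: x right, y down, z forward; pixel columns grow to the right and rows downward; lengths in mm; the calibration is good to about 2 mm. The wrist camera is an equidistant fisheye: a pixel r from the principal point sees the ray r / f radians off the axis. A picture is of the moment at which its call begins: read the wrist's pose just before it.
- order.close_job(): hands the job in; it is judged then, once.
Trained networks look in a picture, given as the dict that the camera call returned (one of the last four; its "shot" number tells which), for a name from the list of things; names that differ only in an ending like _2 or _b are one class to them, and where a whole thing is asked for, a point or a joint stands for the part that bears it (a point fixed in the world has none). Each returns a list of dicts, best first, with "p" (0 to 1); they miss things now and then, are a little off and sometimes report something else, mostly with a low value. They report only what shows in the picture. A call takes as long as a camera call. They do not tell look-alikes from the thing itself.
- models.look_for(picture, thing): "position" ([column, row] in pixels, amid what is visible of it).
- models.pinpoint(picture, thing): "position" ([column, row] in pixels: a listed point, or the origin of a listed thing).
The state is a dict: "time": time; "joint_positions": joint angles; "dq": joint speeds; "tau": joint torques, N m; "tool_pos": TCP position; "tcp_rot": TCP orientation; "contact_force": force on the tool from outside, world axes, zero at the start; "moment": the same for the moment, N m; "grip_width": finger opening in mm; "finger_force": force on a finger pad.
Only numpy, scipy, OpenCV 4.12 (cv2) and the standard library are available. Lean on these libraries where they do the work, as an engineer would, in place of code of your own. Each camera call takes 0.05 s, during which the arm holds its last target. There are 200 camera calls.

## Working session

There is one attempt and no reset: what is moved stays moved. The work goes in short steps, Python scripts to look and compute and a tool call to move; the robot and the scene stay as the last step left them, time stands still between calls to the robot, and variables do not carry over. Pictures are saved under pics/ and viewed, at most 10 in all, crops included, and the job is handed in when it is done.

Besides the shell and the picture viewer there is one more tool, called after "Emit:" as name(argument=value, ...), one argument or row to a line, values as JSON. step_arm: Moves the arm, as the interface text tells. Shift numbers are shares of 80 mm and turn numbers shares of 2 pi rad, none past 1 either way. Its arguments: {"type":"object","properties":{"series":{"type":"string"}},"required":["series"]}

```bash
mkdir -p pics; cat > h.py <<'E'
import numpy as np, cv2
from plant import readout, vision, order, models
from scipy.spatial.transform import Rotation as R
def T_tool():
    o=readout.get_obs(); T=np.eye(4); T[:3,:3]=R.from_euler('xyz',o['tcp_rot']).as_matrix(); T[:3,3]=o['tool_pos']; return T
def cap(n):
    T=T_tool() if n=='wrist' else None
    c=vision.capture(n); c['name']=n
    if n=='wrist': c['Twc']=T@np.array(c['mount'])
    else:
        M=np.eye(4); M[:3,:3]=cv2.Rodrigues(np.array(c['rvec'],float))[0]; M[:3,3]=np.ravel(c['tvec']); c['Twc']=np.linalg.inv(M)
    c['f']=240/np.tan(np.radians(c['fovy'])/2); return c
def ray(c,p):
    u=(np.array(p,float)-[c['cx'],c['cy']])/c['f']
    if c['name']=='wrist':
        r=np.linalg.norm(u)+1e-9; d=np.r_[u/r*np.sin(r),np.cos(r)]
    else: d=np.r_[u,1]
    return c['Twc'][:3,:3]@d, c['Twc'][:3,3]
def atz(c,p,z):
    d,o=ray(c,p); return o+d*(z-o[2])/d[2]
def pix(c,P):
    M=np.linalg.inv(c['Twc']); q=M[:3,:3]@np.array(P,float)+M[:3,3]
    if c['name']=='wrist':
        r=np.hypot(q[0],q[1]); t=np.arctan2(r,q[2]); u=q[:2]/(r+1e-9)*t
    else: u=q[:2]/q[2]
    return u*c['f']+[c['cx'],c['cy']]
def cloud(c):
    h,w=c['depth'].shape; v,u=np.mgrid[:h,:w]; x=(u-c['cx'])/c['f']; y=(v-c['cy'])/c['f']; z=c['depth']
    if c['name']=='wrist':
        r=np.hypot(x,y)+1e-9; s=np.tan(np.minimum(r,1.5))/r; x,y=x*s,y*s
    P=np.stack([x*z,y*z,z],-1)@c['Twc'][:3,:3].T+c['Twc'][:3,3]; P[z==0]=np.nan; return P
def save(c,n,box=None,k=1):
    im=c['frame'][...,::-1]
    if box: im=im[box[1]:box[3],box[0]:box[2]]
    cv2.imwrite('pics/'+n,cv2.resize(im,None,fx=k,fy=k,interpolation=cv2.INTER_CUBIC))
E
python3 - <<'E'
from h import *
print(readout.get_obs())
Z={'handle':98,'wide_bore':24,'narrow_bore':24,'pocket':21,'ball_center':41,'thick_peg_mid':32.5,'slim_peg_mid':32.5,'mat':0,'carrier':0}
for n in ('top','scene'):
    c=cap(n); save(c,n+'1.png'); print(n,c['fovy'],c['cx'],c['cy'],c['Twc'][:3,3].round())
    for t,z in Z.items():
        print(t,[(np.round(d['position']).tolist(),round(d['p'],2),atz(c,d['position'],z).round()[:2].tolist()) for d in models.pinpoint(c,t)[:4]])
E
```

```text
{'time': 0.0, 'joint_positions': array([-1.48698945e+00,  3.42716403e-01,  1.52500740e+00,  2.85397237e-05,
        1.27538684e+00, -1.46007495e-01]), 'dq': array([-4.39261184e-04, -8.12111134e-05,  3.68064782e-04, -1.78939294e-03,
       -5.07433329e-04, -3.25152451e-04]), 'tau': array([ 6.48721107e-04, -4.31244063e+01, -2.44215757e+01,  7.18913111e-02,
        5.58936386e-02, -1.33045824e-04]), 'tool_pos': array([ 119.58601448, -510.78992481,  226.05159689]), 'tcp_rot': array([-3.14009479e+00, -2.47851484e-04,  2.29805854e-01]), 'contact_force': array([-0.39197138, -0.5154305 , -0.964639  ]), 'moment': array([0.01155012, 0.05554337, 0.02652636]), 'finger_force': 0.0, 'grip_width': 91.80752851989502}
top 50.35502270450736 322.13230880154333 237.50088976780313 [462. -17. 976.]
handle [([213.0, 286.0], 0.81, [481.0, 187.0]), ([260.0, 297.0], 0.29, [460.0, 107.0])]
wide_bore [([182.0, 276.0], 0.97, [502.0, 264.0])]
narrow_bore [([262.0, 301.0], 0.92, [453.0, 114.0]), ([388.0, 185.0], 0.19, [666.0, -127.0])]
pocket [([230.0, 260.0], 0.92, [531.0, 173.0]), ([222.0, 287.0], 0.58, [481.0, 
[... 263 characters left out ...]
], 0.65, [610.0, -91.0])]
mat [([443.0, 282.0], 0.92, [481.0, -227.0]), ([227.0, 259.0], 0.28, [535.0, 184.0])]
carrier [([222.0, 289.0], 0.66, [478.0, 193.0])]
scene 46.69239370119122 316.15828286643546 242.76346757483307 [1401.  -46.  646.]
handle [([417.0, 201.0], 0.9, [480.0, 192.0])]
wide_bore []
narrow_bore [([375.0, 229.0], 0.72, [460.0, 118.0])]
pocket [([410.0, 250.0], 0.97, [534.0, 175.0])]
ball_center [([410.0, 242.0], 0.56, [534.0, 173.0])]
thick_peg_mid [([419.0, 293.0], 0.74, [677.0, 164.0]), ([372.0, 287.0], 0.67, [657.0, 85.0])]
slim_peg_mid [([254.0, 292.0], 0.62, [659.0, -119.0])]
mat [([202.0, 249.0], 0.65, [476.0, -233.0])]
carrier [([410.0, 240.0], 0.97, [468.0, 192.0])]
```

View pics/top1.png

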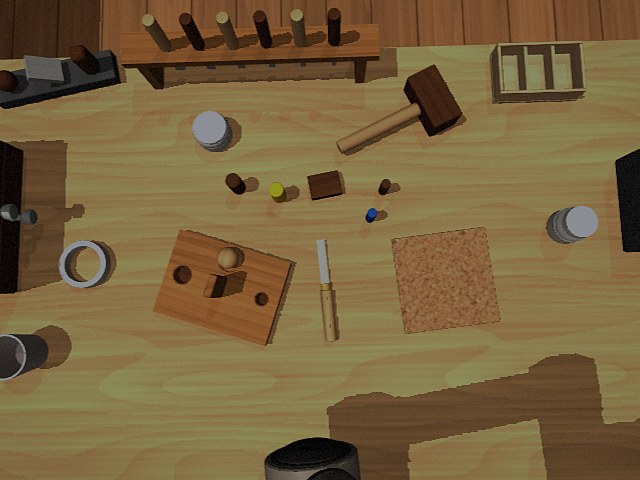

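```bash
python3 - <<'E'
from h import *
c=cap('scene'); save(c,'scene_crop.png',(180,150,500,350),2.5)
E
```

```text
(no output)
```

View pics/scene_crop.png

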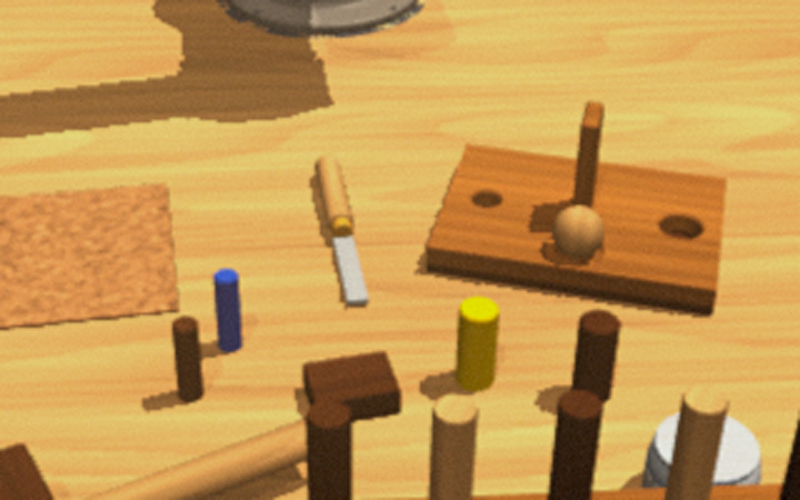

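The top image shows the candidates. Thick pegs are the dark one (235,184) and the yellow one (278,192). Slim pegs are the dark one (385,186) and the blue one (371,215). The dark ones are meant, since yellow and blue are excluded, and the crop confirms this with thick dark at (597,355) and slim dark at (188,360). The carrier is on the left with yaw about -17°, and the mat is on the right. I'll start with the slim peg at about (660,-120).

Emit:
step_arm(
  series="-1 .48 -.2 0 0 0 0; -1 .96 -.4 0 0 0 0",
)

```text
time: 1.25
tool_pos: [187.2, -462.3, 226.5]
tcp_rot: [-3.142, -0.0, 0.227]
contact_force: [0.4, 0.1, 0.1]
grip_width: 92.0
finger_force: 0.0
```

Emit:
step_arm(
  series="-1 .48 -.2 0 0 0 0; -1 .96 -.4 0 0 0 0",
)

```text
time: 1.45
tool_pos: [255.6, -412.9, 226.8]
tcp_rot: [3.141, -0.0, 0.229]
contact_force: [0.3, -0.4, -1.0]
grip_width: 91.8
finger_force: 0.0
```

Emit:
step_arm(
  series="-1 .48 -.2 0 0 0 0; -1 .96 -.4 0 0 0 0",
)

```text
time: 1.65
tool_pos: [323.3, -364.2, 226.9]
tcp_rot: [3.141, -0.0, 0.23]
contact_force: [0.9, -0.5, -1.0]
grip_width: 91.7
finger_force: 0.0
```

Emit:
step_arm(
  series="-1 .48 -.2 0 0 0 0; -1 .96 -.4 0 0 0 0",
)

```text
time: 1.85
tool_pos: [390.8, -315.5, 226.9]
tcp_rot: [3.141, -0.0, 0.23]
contact_force: [0.1, -0.0, 0.1]
grip_width: 92.0
finger_force: 0.0
```

Emit:
step_arm(
  series="-1 .48 -.2 0 0 0 0; -1 .96 -.4 0 0 0 0",
)

```text
time: 2.05
tool_pos: [458.4, -266.7, 226.9]
tcp_rot: [3.141, -0.0, 0.23]
contact_force: [-0.5, -1.0, 0.9]
grip_width: 92.0
finger_force: 0.0
```

Emit:
step_arm(
  series="-1 .48 -.2 0 0 0 0; -1 .96 -.4 0 0 0 0",
)

```text
time: 2.25
tool_pos: [525.9, -218.0, 226.8]
tcp_rot: [3.141, -0.0, 0.23]
contact_force: [0.6, -1.1, 0.5]
grip_width: 91.9
finger_force: 0.0
```

Emit:
step_arm(
  series="-1 .48 -.2 0 0 0 0; -1 .96 -.4 0 0 0 0",
)

```text
time: 2.45
tool_pos: [593.3, -169.4, 226.7]
tcp_rot: [3.141, -0.0, 0.23]
contact_force: [-0.2, -1.1, 0.0]
grip_width: 91.8
finger_force: 0.0
```

Emit:
step_arm(
  series="-1 .48 -.2 0 0 0 0; -1 .96 -.4 0 0 0 0; -1 .96 -.4 0 0 0 0",
)

```text
time: 2.75
tool_pos: [662.4, -118.1, 225.2]
tcp_rot: [-3.14, -0.001, 0.234]
contact_force: [-0.5, 1.1, -0.2]
grip_width: 91.5
finger_force: 0.0
```

Emit:
step_arm(
  series="-1 0 0 0 0 0 -.33; -1 0 0 0 0 0 -.33; -1 0 0 0 0 0 -.33; -1 0 0 0 0 0 -.33; -1 0 0 0 0 0 -.33; -1 0 0 0 0 0 -.33; -1 0 0 0 0 0 -.33; -1 0 0 0 0 0 -.33; -1 0 0 0 0 0 -.33; -1 0 0 0 0 0 -.33; -1 0 0 0 0 0 -.33; -1 0 0 0 0 0 -.33; -1 0 0 0 0 0 -.33; -1 0 0 0 0 0 -.33; -1 0 0 0 0 0 -.33; -1 0 0 0 0 0 -.33",
)

```text
time: 4.35
tool_pos: [659.3, -122.3, 226.7]
tcp_rot: [-3.141, -0.0, 2.3]
contact_force: [-0.1, -0.0, 0.5]
grip_width: 91.8
finger_force: 0.0
```

```bash
cat >> h.py <<'E'
def tocmd(P,yaw=None):
    T=T_tool(); d=T[:3,:3].T@(np.array(P,float)-T[:3,3])/80
    print('shares',d.round(3), 'dist',np.linalg.norm(d*80).round(), 'az', None if yaw is None else np.round(-((yaw-R.from_matrix(T[:3,:3]).as_euler('xyz')[2]+np.pi)%(2*np.pi)-np.pi)/2/np.pi,4))
def blob(c,xy,r,z0,z1):
    P=cloud(c).reshape(-1,3); m=(np.hypot(P[:,0]-xy[0],P[:,1]-xy[1])<r)&(P[:,2]>z0)&(P[:,2]<z1); Q=P[m]
    if len(Q)<5: return None
    (a,b),rr=cv2.minEnclosingCircle(Q[:,:2].astype(np.float32)); return len(Q),Q.mean(0).round(1).tolist(),np.round([a,b,rr],1).tolist()
E
python3 - <<'E'
from h import *
w=cap('wrist'); save(w,'w1.png'); print(w['fovy'],w['cx'],w['cy'],np.round(w['mount'],3).tolist())
for t in ('slim_peg_mid','thick_peg_mid'):
    print(t,[(np.round(d['position']).tolist(),round(d['p'],2),atz(w,d['position'],32.5).round(1)[:2].tolist()) for d in models.pinpoint(w,t)[:4]])
c=cap('top')
for k in (w,c):
  for n,xy in dict(slim=(660,-120),blue=(610,-91),thick=(676,165),yellow=(657,83)).items(): print(n,blob(k,xy,25,58,72))
  print('jar',blob(k,(760,200),50,30,130))
E
```

```text
65.70646984690485 319.3975239016182 245.26260802017896 [[0.001, -0.97, -0.245, 65.686], [1.0, 0.001, 0.0, -0.617], [0.0, -0.245, 0.97, -157.77], [0.0, 0.0, 0.0, 1.0]]
slim_peg_mid [([302.0, 161.0], 0.81, [607.5, -89.9]), ([324.0, 219.0], 0.78, [659.9, -117.9])]
thick_peg_mid [([514.0, 37.0], 0.94, [676.1, 161.1]), ([456.0, 70.0], 0.67, [655.8, 80.9])]
slim (320, [660.0, -118.2, 64.2], [660.3, -118.8, 9.0])
blue (327, [607.6, -91.9, 64.5], [607.7, -92.0, 9.1])
thick (536, [673.5, 158.4, 64.0], [674.2, 160.6, 14.6])
yellow (673, [654.8, 79.8, 64.2], [655.1, 81.2, 14.3])
jar (2314, [775.4, 199.4, 46.4], [778.8, 204.7, 34.5])
slim (81, [659.6, -119.3, 64.9], [660.2, -119.6, 8.9])
blue None
thick (186, [673.3, 158.9, 64.9], [673.9, 159.4, 13.8])
yellow (185, [654.5, 80.0, 65.3], [654.8, 80.2, 13.9])
jar (1066, [775.8, 202.8, 47.8], [779.2, 204.6, 34.9])
```

View pics/w1.png

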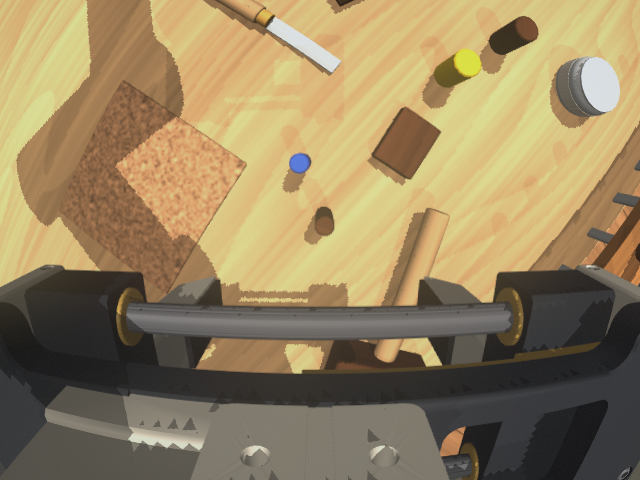

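The wrist picture shows the slim dark peg at (324,219), the blue peg at (300,161), the thick dark peg at (514,37) and the yellow peg at (462,68). The tops measure z≈65 with radii 9 and 14, which matches the sizes given. The slim peg is at (660,-119).

Emit:
step_arm(
  series="-1 .025 .034 .4 0 0 0; -1 .025 .034 .8 0 0 0",
)

```text
time: 4.75
tool_pos: [660.9, -118.6, 163.1]
tcp_rot: [3.14, 0.003, 2.302]
contact_force: [0.5, 0.3, -0.2]
grip_width: 91.8
finger_force: 0.0
```

Emit:
step_arm(
  series="-1 0 0 .4 0 0 0; -1 0 0 .8 0 0 0",
)

```text
time: 4.95
tool_pos: [660.2, -118.7, 97.7]
tcp_rot: [3.141, 0.0, 2.302]
contact_force: [-0.4, 0.2, -0.7]
grip_width: 91.8
finger_force: 0.0
```

Emit:
step_arm(
  series="-1 0 0 .3 0 0 0; -1 0 0 .6 0 0 0; -1 0 0 .82 0 0 0; -1 0 0 .82 0 0 0; 1 0 0 .82 0 0 0; 1 0 0 .82 0 0 0; 1 0 0 .82 0 0 0; 1 0 0 .82 0 0 0; 1 0 0 .82 0 0 0; 1 0 0 .82 0 0 0; 1 0 0 .82 0 0 0; 1 0 0 .82 0 0 0; 1 0 0 .82 0 0 0; 1 0 0 .82 0 0 0",
)

```text
time: 6.35
tool_pos: [660.2, -118.7, 33.1]
tcp_rot: [-3.142, -0.0, 2.303]
contact_force: [-0.2, 0.1, -1.0]
grip_width: 17.4
finger_force: 30.0
```

Emit:
step_arm(
  series="1 0 0 -.3 0 0 0; 1 0 0 -.6 0 0 0; 1 0 0 -1 0 0 0",
)

```text
time: 6.65
tool_pos: [659.4, -118.5, 112.6]
tcp_rot: [-3.14, -0.002, 2.303]
contact_force: [0.4, -0.7, 0.2]
grip_width: 17.1
finger_force: 30.0
```

Emit:
step_arm(
  series="1 0 0 -.3 0 0 .024; 1 0 0 -.6 0 0 .048; 1 0 0 -.8 0 0 .072; 1 0 0 -.8 0 0 .095; 1 0 0 -.8 0 0 .118; 1 0 0 -.8 0 0 .141; 1 0 0 -.8 0 0 .164; 1 0 0 -.8 0 0 .164",
)

```text
time: 7.45
tool_pos: [660.2, -118.7, 177.0]
tcp_rot: [-3.141, 0.0, 1.272]
contact_force: [0.3, 0.2, -0.9]
grip_width: 17.0
finger_force: 30.0
```

```bash
cat >> h.py <<'E'
from scipy.optimize import least_squares
L={'wide_bore':(0,78,24),'narrow_bore':(0,-78,24),'handle':(0,0,98),'pocket':(53,0,21)}
def carrier(cams,p0=(481,189,-.3)):
    obs=[]
    for c in cams:
        for t in L:
            for d in models.pinpoint(c,t)[:3]:
                if d['p']>.6: obs.append((c,t,np.array(d['position'])))
    W=lambda p,q:np.r_[np.array(p[:2])+R.from_euler('z',p[2]).as_matrix()[:2,:2]@np.array(q[:2],float),q[2]]
    f=lambda p:np.concatenate([pix(c,W(p,L[t]))-x for c,t,x in obs])
    s=least_squares(f,p0,loss='soft_l1',f_scale=2); print('carrier',s.x.round(3)); 
    print([(c['name'],t,r.round(1).tolist()) for (c,t,x),r in zip(obs,f(s.x).reshape(-1,2))])
    for t in L: print(t,W(s.x,L[t]).round(1))
    return s.x
E
python3 - <<'E'
from h import *
c=cap('top'); s=cap('scene'); p=carrier([c,s])
for k in (c,s):
  P=cloud(k).reshape(-1,3); Q=P[(np.hypot(P[:,0]-481,P[:,1]-189)<45)&(P[:,2]>105)&(P[:,2]<125)]
  if len(Q)>5: print('handle top',len(Q),cv2.minAreaRect(Q[:,:2].astype(np.float32)),Q.mean(0).round(1))
  Q=P[(np.hypot(P[:,0]-481,P[:,1]-189)<145)&(P[:,2]>19)&(P[:,2]<29)]
  if len(Q)>5: print('board',len(Q),cv2.minAreaRect(Q[:,:2].astype(np.float32)),Q[:,2].mean())
print('slim now',blob(c,readout.get_obs()['tool_pos'][:2],30,100,300)); tocmd([455,115,160])
E
```

```text
carrier [ 4.82764e+02  1.91529e+02 -2.93000e-01]
[('top', 'wide_bore', [-0.8, -1.5]), ('top', 'handle', [1.5, -0.0]), ('top', 'pocket', [-1.2, -1.1]), ('scene', 'wide_bore', [1.9, -3.7]), ('scene', 'narrow_bore', [-1.2, 0.1]), ('scene', 'handle', [-2.2, 0.1]), ('scene', 'handle', [42.1, -28.0]), ('scene', 'pocket', [-2.2, -0.7])]
wide_bore [505.3 266.2  24. ]
narrow_bore [460.2 116.9  24. ]
handle [482.8 191.5  98. ]
pocket [533.5 176.2  21. ]
handle top 216 ((482.29254150390625, 188.3189697265625), (14.470324516296387, 39.42563247680664), 71.06192779541016) [481.9 187.4 114.4]
board 8879 ((482.07220458984375, 188.9707489013672), (221.52679443359375, 160.48880004882812), 71.84971618652344) 24.658883059289582
handle top 105 ((484.1688232421875, 190.82424926757812), (13.893227577209473, 41.254615783691406), 70.90359497070312) [488.8 189.5 112.7]
board 4452 ((483.685791015625, 190.38348388671875), (220.73406982421875, 167.9096221923828), 72.07477569580078) 23.452423886658732
slim now None
shares [ 2.041 -3.309  0.214] dist 311.0 az None
```

Emit:
step_arm(
  series="1 .25 -.41 0 0 0 0; 1 .51 -.82 0 0 0 0",
)

```text
time: 8.15
tool_pos: [608.9, -60.5, 176.4]
tcp_rot: [-3.141, 0.0, 1.272]
contact_force: [0.6, 0.8, 0.4]
grip_width: 16.8
finger_force: 30.0
```

Emit:
step_arm(
  series="1 .25 -.41 0 0 0 0; 1 .51 -.82 0 0 0 0",
)

```text
time: 8.35
tool_pos: [557.7, -1.3, 177.2]
tcp_rot: [3.141, -0.0, 1.273]
contact_force: [0.5, 0.1, 0.7]
grip_width: 17.1
finger_force: 30.0
```

Emit:
step_arm(
  series="1 .25 -.41 0 0 0 0; 1 .51 -.82 0 0 0 0",
)

```text
time: 8.55
tool_pos: [506.9, 57.1, 177.3]
tcp_rot: [3.141, -0.0, 1.273]
contact_force: [0.5, 0.9, -0.1]
grip_width: 17.3
finger_force: 30.0
```

Emit:
step_arm(
  series="1 .25 -.41 0 0 0 0; 1 .51 -.82 0 0 0 0; 1 .51 -.82 0 0 0 0; 1 .51 -.82 0 0 0 0",
)

```text
time: 8.95
tool_pos: [457.5, 114.7, 177.6]
tcp_rot: [3.14, -0.0, 1.275]
contact_force: [-0.2, 0.1, -0.0]
grip_width: 17.1
finger_force: 30.0
```

```bash
cat >> h.py <<'E'
def bore(c,xy,r,R0=26):
    "centre of the hole: points well under the top face near xy, and fit of ring between hole and face"
    P=cloud(c); m=np.hypot(P[...,0]-xy[0],P[...,1]-xy[1])<R0
    # rim: nearest-to-xy points of the top face as seen (image contour of dark hole)
    g=cv2.cvtColor(c['frame'],cv2.COLOR_RGB2GRAY)
    hole=(m&(P[...,2]<20)).astype(np.uint8)
    q=P[hole>0]; out=[hole.sum()]
    if len(q)>10:
        k,_=cv2.findContours(cv2.morphologyEx(hole,cv2.MORPH_CLOSE,np.ones((3,3))),cv2.RETR_EXTERNAL,cv2.CHAIN_APPROX_NONE)
        k=max(k,key=len)[:,0,:]; W=np.array([atz(c,p,24)[:2] for p in k])
        (a,b),rr=cv2.minEnclosingCircle(W.astype(np.float32)); e=cv2.fitEllipse(W.astype(np.float32))
        out+=[np.round([a,b,rr],1).tolist(),np.round(np.r_[e[0],e[1]],1).tolist()]
    return out
E
python3 - <<'E'
from h import *
w=cap('wrist'); save(w,'w2.png'); c=cap('top')
print('narrow',bore(w,(458,115),12),bore(c,(458,115),12)); print('wide',bore(w,(507,264),17),bore(c,(507,264),17))
for t,z in (('narrow_bore',24),('wide_bore',24),('slim_peg_mid',32)):
    print(t,[(np.round(d['position']).tolist(),round(d['p'],2),atz(w,d['position'],z).round(1)[:2].tolist()) for d in models.pinpoint(w,t)[:4]])
P=cloud(w).reshape(-1,3);Q=P[(np.hypot(P[:,0]-481,P[:,1]-189)<145)&(P[:,2]>19)&(P[:,2]<29)];print(cv2.minAreaRect(Q[:,:2].astype(np.float32)),Q[:,2].mean())
Q=P[(np.hypot(P[:,0]-481,P[:,1]-189)<45)&(P[:,2]>105)&(P[:,2]<125)];print(cv2.minAreaRect(Q[:,:2].astype(np.float32)),Q.mean(0))
print(readout.get_obs()['tool_pos'],readout.get_obs()['tcp_rot'])
o=readout.get_obs()['tool_pos']; 
for h in (-10,0,15): print('peg',h,blob(w,o[:2],14,o[2]-33,o[2]-5))
E
```

```text
narrow [np.uint64(556), [457.7, 116.6, 11.9], [457.9, 116.3, 21.7, 22.9]] [np.uint64(0)]
wide [np.uint64(1112), [506.0, 263.5, 16.9], [506.2, 263.1, 31.9, 32.3]] [np.uint64(0)]
narrow_bore [([318.0, 229.0], 0.65, [455.9, 116.0])]
wide_bore [([323.0, 46.0], 0.68, [505.8, 264.6])]
slim_peg_mid [([319.0, 299.0], 0.86, [439.4, 57.5]), ([510.0, 372.0], 0.65, [608.9, -90.0])]
((482.21600341796875, 189.86940002441406), (221.48733520507812, 161.10874938964844), 71.75647735595703) 23.736030193925092
((482.11358642578125, 189.59776306152344), (13.790017127990723, 40.34392166137695), 71.77776336669922) [482.07344373 189.45492563 114.30636367]
[458.02274556 113.56126403 176.95526227] [3.14146077e+00 1.71600180e-04 1.27148030e+00]
peg -10 (514, [459.0, 121.0, 159.8], [457.7, 116.7, 8.7])
peg 0 (514, [459.0, 121.0, 159.8], [457.7, 116.7, 8.7])
peg 15 (514, [459.0, 121.0, 159.8], [457.7, 116.7, 8.7])
```

View pics/w2.png

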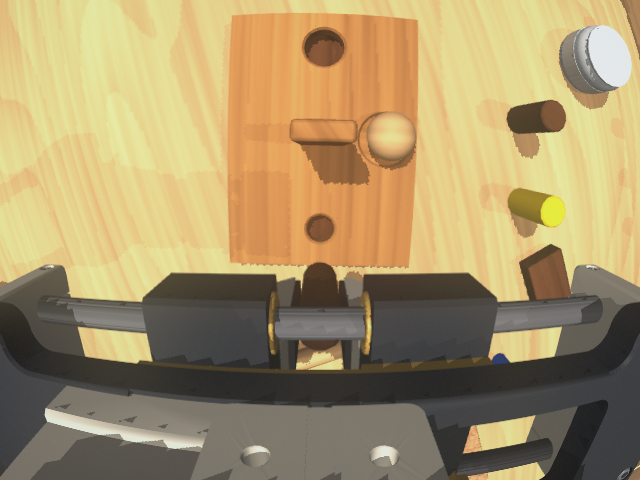

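The wrist view shows the narrow bore at (319,228), the wide bore at (324,46) and the ball in its pocket at (391,136). The bores agree with the board pose of centre (482.2,189.9) and yaw -18.2°.

Emit:
step_arm(
  series="1 .028 -.011 .4 0 0 0; 1 .028 -.011 .8 0 0 0; 1 .028 -.011 .9 0 0 0; 1 .028 -.011 .9 0 0 0",
)

```text
time: 9.6
tool_pos: [456.7, 116.3, 104.2]
tcp_rot: [-3.139, 0.001, 1.272]
contact_force: [0.4, 0.0, -0.3]
grip_width: 16.9
finger_force: 30.0
```

Emit:
step_arm(
  series="1 0 0 .2 0 0 0; 1 0 0 .4 0 0 0; 1 0 0 .47 0 0 0; 1 0 0 .52 0 0 0; 1 0 0 .57 0 0 0; 1 0 0 .62 0 0 0; 1 0 0 .66 0 0 0; 1 0 0 .66 0 0 0",
)

```text
time: 10.4
tool_pos: [457.0, 116.7, 52.1]
tcp_rot: [-3.141, 0.0, 1.273]
contact_force: [-0.2, -1.0, -0.6]
grip_width: 17.2
finger_force: 30.0
```

Emit:
step_arm(
  series="1 0 0 .05 0 0 0; 1 0 0 .09 0 0 0; 1 0 0 .13 0 0 0; 1 0 0 .13 0 0 0; 0 0 0 .13 0 0 0; 0 0 0 .13 0 0 0; 0 0 0 .13 0 0 0; 0 0 0 .13 0 0 0; 0 0 0 .13 0 0 0; 0 0 0 .13 0 0 0",
)

```text
time: 11.4
tool_pos: [457.1, 116.7, 41.9]
tcp_rot: [3.141, 0.0, 1.273]
contact_force: [0.0, 0.4, -0.7]
grip_width: 45.8
finger_force: 0.0
```

Emit:
step_arm(
  series="0 0 0 -.2 0 0 0; -.5 0 0 -.5 0 0 0; -1 0 0 -1 0 0 0",
)

```text
time: 11.7
tool_pos: [455.6, 116.6, 121.1]
tcp_rot: [-3.137, 0.002, 1.273]
contact_force: [0.4, 0.4, -0.1]
grip_width: 57.6
finger_force: 0.0
```

Emit:
step_arm(
  series="-1 0 0 -.3 0 0 0; -1 0 0 -.6 0 0 0; -1 0 0 -.6 0 0 0; -1 0 0 -.6 0 0 0",
)

```text
time: 12.1
tool_pos: [457.0, 116.7, 169.8]
tcp_rot: [3.141, -0.0, 1.273]
contact_force: [-0.2, 0.3, -0.5]
grip_width: 88.6
finger_force: 0.0
```

```bash
python3 - <<'E'
from h import *
w=cap('wrist'); c=cap('top')
for k in (w,c):
    print('slim top',blob(k,(457,116),16,60,80)); print('thick',blob(k,(674,159.5),22,58,72))
o=readout.get_obs()['tool_pos']; print(o); tocmd([674,159.7,o[2]],1.2525)
E
```

```text
slim top (537, [456.8, 117.5, 71.6], [456.4, 116.5, 9.1])
thick (759, [671.8, 161.3, 64.0], [674.0, 161.0, 14.7])
slim top None
thick (185, [673.4, 158.8, 65.1], [673.9, 159.3, 13.7])
[456.33423301 116.67727619 168.69631341]
shares [ 1.313  2.443 -0.006] dist 222.0 az 0.0032
```

Emit:
step_arm(
  series="-1 .22 .41 0 0 0 0; -1 .44 .815 0 0 0 0",
)

```text
time: 12.4
tool_pos: [529.7, 131.3, 168.7]
tcp_rot: [-3.139, 0.001, 1.273]
contact_force: [0.2, 0.2, -0.2]
grip_width: 91.7
finger_force: 0.0
```

Emit:
step_arm(
  series="-1 .22 .41 0 0 0 0; -1 .44 .815 0 0 0 0",
)

```text
time: 12.6
tool_pos: [603.2, 145.9, 168.0]
tcp_rot: [-3.139, 0.001, 1.273]
contact_force: [0.8, 0.1, -0.2]
grip_width: 92.0
finger_force: 0.0
```

Emit:
step_arm(
  series="-1 .22 .41 0 0 0 .02; -1 .44 .815 0 0 0 .04; -1 .44 .815 0 0 0 .064; -1 .44 .815 0 0 0 .064; -1 .44 .815 0 0 0 .064; -1 .44 .815 0 0 0 .064",
)

```text
time: 13.2
tool_pos: [674.4, 160.2, 169.6]
tcp_rot: [-3.141, 0.001, 0.874]
contact_force: [-0.7, 0.4, 0.9]
grip_width: 91.8
finger_force: 0.0
```

```bash
python3 - <<'E'
from h import *
w=cap('wrist'); c=cap('top')
for k in (w,): print('thick',blob(k,(674,159.5),22,58,72))
P=cloud(c).reshape(-1,3); m=np.hypot(P[:,0]-779,P[:,1]-205)<30; print('jar max',np.nanmax(P[m,2]))
o=readout.get_obs(); print(o['tool_pos'],o['tcp_rot']); tocmd([674,160.3,33])
E
```

```text
thick (1120, [675.0, 161.7, 64.5], [674.7, 161.2, 14.2])
jar max 53.88735691683996
[674.70419144 160.23364683 170.27819739] [ 3.14137589e+00 -7.46636482e-05  8.72495642e-01]
shares [-0.005 -0.008  1.716] dist 137.0 az None
```

Emit:
step_arm(
  series="-1 .005 0 .4 0 0 0; -1 .005 0 .85 0 0 0",
)

```text
time: 13.5
tool_pos: [676.4, 160.7, 103.6]
tcp_rot: [3.138, -0.004, 0.872]
contact_force: [1.0, -0.9, -0.3]
grip_width: 91.9
finger_force: 0.0
```

Emit:
step_arm(
  series="-1 0 0 .3 0 0 0; -1 0 0 .6 0 0 0; -1 0 0 .86 0 0 0; -1 0 0 .86 0 0 0; 1 0 0 .86 0 0 0; 1 0 0 .86 0 0 0; 1 0 0 .86 0 0 0; 1 0 0 .86 0 0 0; 1 0 0 .86 0 0 0; 1 0 0 .86 0 0 0; 1 0 0 .86 0 0 0; 1 0 0 .86 0 0 0; 1 0 0 .86 0 0 0",
)

```text
time: 14.8
tool_pos: [675.3, 160.6, 33.0]
tcp_rot: [-3.142, 0.0, 0.871]
contact_force: [0.2, -0.1, -0.7]
grip_width: 27.5
finger_force: 30.0
```

Emit:
step_arm(
  series="1 0 0 -.3 0 0 0; 1 0 0 -.6 0 0 0; 1 0 0 -1 0 0 0",
)

```text
time: 15.1
tool_pos: [674.5, 160.4, 112.4]
tcp_rot: [-3.14, 0.002, 0.871]
contact_force: [-0.2, -0.7, -0.6]
grip_width: 27.0
finger_force: 30.0
```

Emit:
step_arm(
  series="1 0 0 -.4 0 0 -.02; 1 0 0 -.8 0 0 -.04; 1 0 0 -.8 0 0 -.06; 1 0 0 -.8 0 0 -.06; 1 0 0 -.8 0 0 -.06",
)

```text
time: 15.6
tool_pos: [674.9, 160.5, 176.1]
tcp_rot: [-3.14, 0.001, 1.244]
contact_force: [1.3, -0.2, 0.6]
grip_width: 27.2
finger_force: 30.0
```

```bash
python3 - <<'E'
from h import *
o=readout.get_obs(); print(o['tool_pos'],o['tcp_rot']); tocmd([506.5,263.8,o['tool_pos'][2]])
E
```

```text
[674.85684985 160.50895632 176.1467608 ] [-3.14009123e+00  8.98462221e-04  1.24435648e+00]
shares [ 0.548 -2.407  0.003] dist 198.0 az None
```

Emit:
step_arm(
  series="1 .09 -.4 0 0 0 0; 1 .183 -.8 0 0 0 0",
)

```text
time: 15.8
tool_pos: [618.3, 194.4, 175.0]
tcp_rot: [-3.139, 0.001, 1.243]
contact_force: [0.7, 0.2, -0.7]
grip_width: 26.9
finger_force: 30.0
```

Emit:
step_arm(
  series="1 .09 -.4 0 0 0 0; 1 .183 -.8 0 0 0 0",
)

```text
time: 16.0
tool_pos: [561.5, 229.3, 175.7]
tcp_rot: [-3.139, 0.001, 1.244]
contact_force: [-1.0, 0.6, 0.0]
grip_width: 26.9
finger_force: 30.0
```

Emit:
step_arm(
  series="1 .09 -.4 0 0 0 0; 1 .183 -.8 0 0 0 0; 1 .183 -.8 0 0 0 0; 1 .183 -.8 0 0 0 0; 1 .183 -.8 0 0 0 0",
)

```text
time: 16.5
tool_pos: [507.9, 262.7, 176.6]
tcp_rot: [-3.141, 0.001, 1.246]
contact_force: [-0.1, -0.3, -0.3]
grip_width: 27.4
finger_force: 30.0
```

```bash
python3 - <<'E'
from h import *
w=cap('wrist'); c=cap('top')
print('wide',bore(w,(506.5,264),17))
for k in (w,c):
    P=cloud(k).reshape(-1,3);Q=P[(np.hypot(P[:,0]-481,P[:,1]-189)<145)&(P[:,2]>19)&(P[:,2]<29)];print(cv2.minAreaRect(Q[:,:2].astype(np.float32)),Q[:,2].mean())
o=readout.get_obs(); print(o['tool_pos'],o['tcp_rot']); tocmd([506.5,264,41.5])
E
```

```text
wide [np.uint64(1155), [507.0, 264.6, 16.8], [506.9, 264.5, 32.2, 32.5]]
((489.7601318359375, 212.48077392578125), (173.0972442626953, 160.3993377685547), 71.9344711303711) 23.711275953364012
((482.0085754394531, 188.79556274414062), (220.92654418945312, 160.3980255126953), 71.72640228271484) 24.640236808463065
[508.02424283 262.50383805 176.61924434] [-3.14142963e+00  4.84902057e-04  1.24581043e+00]
shares [ 0.012 -0.024  1.689] dist 135.0 az None
```

Emit:
step_arm(
  series="1 .014 -.022 .4 0 0 0; 1 .014 -.022 .8 0 0 0; 1 .014 -.022 .9 0 0 0; 1 .014 -.022 .9 0 0 0",
)

```text
time: 17.0
tool_pos: [505.7, 264.1, 103.9]
tcp_rot: [-3.139, 0.002, 1.247]
contact_force: [0.0, 0.0, -0.5]
grip_width: 27.4
finger_force: 30.0
```

Emit:
step_arm(
  series="1 0 0 .2 0 0 0; 1 0 0 .4 0 0 0; 1 0 0 .47 0 0 0; 1 0 0 .52 0 0 0; 1 0 0 .57 0 0 0; 1 0 0 .62 0 0 0; 1 0 0 .65 0 0 0; 1 0 0 .65 0 0 0",
)

```text
time: 17.8
tool_pos: [505.8, 264.8, 52.9]
tcp_rot: [-3.141, 0.0, 1.248]
contact_force: [-0.7, -0.6, -0.0]
grip_width: 27.2
finger_force: 30.0
```

Emit:
step_arm(
  series="1 0 0 .05 0 0 0; 1 0 0 .1 0 0 0; 1 0 0 .14 0 0 0; 1 0 0 .14 0 0 0; 0 0 0 .14 0 0 0; 0 0 0 .14 0 0 0; 0 0 0 .14 0 0 0; 0 0 0 .14 0 0 0; 0 0 0 .14 0 0 0; 0 0 0 .14 0 0 0",
)

```text
time: 18.8
tool_pos: [505.9, 264.8, 41.9]
tcp_rot: [3.142, 0.0, 1.248]
contact_force: [0.5, 0.1, 0.4]
grip_width: 45.8
finger_force: 0.0
```

Emit:
step_arm(
  series="0 0 0 -.2 0 0 0; 0 0 0 -.5 0 0 0; 0 0 0 -1 0 0 0",
)

```text
time: 19.1
tool_pos: [504.4, 264.2, 120.6]
tcp_rot: [-3.137, 0.003, 1.248]
contact_force: [1.1, 0.1, -0.3]
grip_width: 46.0
finger_force: 0.0
```

Emit:
step_arm(
  series="0 0 0 -.4 0 0 0; 0 0 0 -.8 0 0 0; 0 0 0 -.8 0 0 -.25; 0 0 0 -.8 0 0 -.25; 0 0 0 -.8 0 0 -.25; 0 0 0 -.8 0 0 -.25; 0 0 0 -.8 0 0 -.25; 0 0 0 -.8 0 0 -.25; 0 0 0 -.8 0 0 -.25; 0 0 0 -.8 0 0 -.25; 0 0 0 -.8 0 0 -.25; 0 0 0 -.8 0 0 -.25; 0 0 0 -.8 0 0 -.25; 0 0 0 -.8 0 0 -.25; 0 0 0 -.8 0 0 -.25",
)

```text
time: 20.6
tool_pos: [505.9, 264.8, 185.9]
tcp_rot: [-3.141, -0.0, 2.816]
contact_force: [-0.6, -0.6, 0.3]
grip_width: 46.0
finger_force: 0.0
```

```bash
python3 - <<'E'
from h import *
w=cap('wrist'); c=cap('top'); save(w,'w3.png')
for k in (w,c):
    P=cloud(k).reshape(-1,3)
    Q=P[(np.hypot(P[:,0]-481,P[:,1]-189)<145)&(P[:,2]>19)&(P[:,2]<29)];print(cv2.minAreaRect(Q[:,:2].astype(np.float32)),Q[:,2].mean())
    Q=P[(np.hypot(P[:,0]-481,P[:,1]-189)<45)&(P[:,2]>105)&(P[:,2]<125)];print(len(Q),len(Q)and cv2.minAreaRect(Q[:,:2].astype(np.float32)))
    print('thick',blob(k,(506,264),24,60,80),'slim',blob(k,(457,116),20,60,80))
    print('ball',blob(k,(532,174),25,50,65))
o=readout.get_obs(); print(o['tool_pos'],o['tcp_rot']); tocmd([482.2,189.6,160],2.823)
E
```

```text
((478.676025390625, 190.70809936523438), (221.6927490234375, 153.37391662597656), 71.75260162353516) 23.71589796764576
989 ((478.1025695800781, 191.62454223632812), (14.261107444763184, 31.89482879638672), 70.15655517578125)
thick (1101, [503.7, 265.3, 72.1], [504.6, 264.9, 14.2]) slim (426, [456.1, 119.2, 70.4], [456.3, 116.9, 9.3])
ball (87, [520.0, 178.4, 52.7], [521.7, 180.0, 7.8])
((481.8309631347656, 188.67237854003906), (220.8153076171875, 160.5021209716797), 71.81367492675781) 24.61574429497399
217 ((482.3049011230469, 188.35556030273438), (14.382134437561035, 39.5851936340332), 72.9463119506836)
thick None slim (88, [456.2, 114.3, 72.8], [455.9, 114.9, 9.0])
ball (294, [534.0, 172.2, 56.8], [534.1, 173.5, 18.6])
[505.90713464 264.81375585 185.88029128] [-3.14148287e+00  4.40188432e-05  2.81698936e+00]
shares [-0.019 -0.986  0.324] dist 83.0 az -0.001
```

View pics/w3.png

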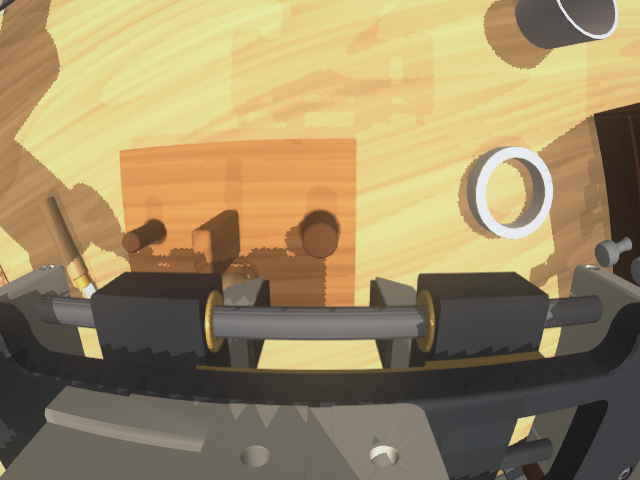

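The wrist view shows both pegs standing in their bores, slim at (144,236) and thick at (320,235), with tops at about z=72, so both are seated. Next is the handle.

Emit:
step_arm(
  series="0 -.01 -.45 0 0 0 0; 0 -.019 -.9 0 0 0 0; 0 -.019 -.986 0 0 0 -.001; 0 -.019 -.986 0 0 0 -.001; 0 -.019 -.986 .2 0 0 -.001; 0 -.019 -.986 .2 0 0 -.001; 0 -.019 -.986 .2 0 0 -.001",
)

```text
time: 21.4
tool_pos: [482.5, 190.3, 169.8]
tcp_rot: [-3.141, -0.0, 2.825]
contact_force: [0.5, -0.3, -0.3]
grip_width: 45.9
finger_force: 0.0
```

```bash
python3 - <<'E'
from h import *
w=cap('wrist')
P=cloud(w).reshape(-1,3); Q=P[(np.hypot(P[:,0]-481,P[:,1]-189)<45)&(P[:,2]>105)&(P[:,2]<125)];print(len(Q),len(Q)and cv2.minAreaRect(Q[:,:2].astype(np.float32)))
o=readout.get_obs(); print(o['tool_pos'],o['tcp_rot']); tocmd([482.2,189.6,79],2.823)
E
```

```text
1445 ((481.70654296875, 189.88467407226562), (13.498394012451172, 39.62822341918945), 72.22869873046875)
[482.70658275 190.27213408 170.19352968] [3.14132958e+00 3.38436650e-04 2.82525527e+00]
shares [ 0.004 -0.01   1.14 ] dist 91.0 az 0.0004
```

Emit:
step_arm(
  series="0 .004 -.008 .3 0 0 0; 0 .004 -.008 .6 0 0 0; 0 .004 -.008 .6 0 0 0",
)

```text
time: 21.75
tool_pos: [480.4, 189.0, 119.9]
tcp_rot: [-3.139, -0.004, 2.825]
contact_force: [-0.7, 0.4, -0.1]
grip_width: 45.9
finger_force: 0.0
```

Emit:
step_arm(
  series="0 0 0 .2 0 0 0; 0 0 0 .4 0 0 0; 0 0 0 .54 0 0 0; 0 0 0 .54 0 0 0; 0 0 0 .54 0 0 0; 1 0 0 .54 0 0 0; 1 0 0 .54 0 0 0; 1 0 0 .54 0 0 0; 1 0 0 .54 0 0 0; 1 0 0 .54 0 0 0; 1 0 0 .54 0 0 0; 1 0 0 .54 0 0 0; 1 0 0 .54 0 0 0; 1 0 0 .54 0 0 0",
)

```text
time: 23.15
tool_pos: [482.0, 189.2, 78.9]
tcp_rot: [3.141, 0.0, 2.825]
contact_force: [-0.2, 3.4, 3.8]
grip_width: 13.5
finger_force: 30.0
```

```bash
python3 - <<'E'
from h import *
c=cap('top'); s=cap('scene'); print([(k['name'],atz(k,models.pinpoint(k,'mat')[0]['position'],0).round(1)) for k in (c,s)])
print('corners',np.mean([atz(c,p,4) for p in ((391,239),(485,228),(500,320),(405,333))],0).round(1))
P=cloud(c).reshape(-1,3)
Q=P[(np.hypot(P[:,0]-481,P[:,1]-189)<145)&(P[:,2]>19)&(P[:,2]<29)];print(cv2.minAreaRect(Q[:,:2].astype(np.float32)),Q[:,2].mean())
print('ball',blob(c,(532,174),25,50,65))
print(readout.get_obs())
E
```

```text
[('top', array([ 486.7, -230.7,    0. ])), ('scene', array([ 483.5, -230.5,    0. ]))]
corners [ 485. -231.    4.]
((481.6380615234375, 187.62896728515625), (220.60064697265625, 160.52723693847656), 71.76319122314453) 24.589517023060132
ball (300, [533.7, 171.9, 56.7], [534.5, 173.0, 18.6])
{'time': 23.35, 'joint_positions': array([ 2.25855439e-01,  4.97907381e-01,  1.73717990e+00,  1.15265937e-04,
        9.05794287e-01, -1.02815154e+00]), 'dq': array([ 0.00059865,  0.00056927,  0.00140341,  0.00083339, -0.000787  ,
        0.00076344]), 'tau': array([-1.31344546e+00, -4.31376386e+01, -1.73532003e+01, -5.83318099e-01,
        2.33967318e-01, -2.62328227e-03]), 'tool_pos': array([482.06985483, 189.18849033,  78.9224977 ]), 'tcp_rot': array([3.14114773e+00, 5.62069648e-04, 2.82473209e+00]), 'contact_force': array([-0.60745934,  2.00135178,  4.46475587]), 'moment': array([ 0.41914139, -0.12426897,  0.02457222]), 'finger_force': 30.000692009925842, 'grip_width': 14.069126520354832}
```

Handle gripped. Now a gentle lift.

Emit:
step_arm(
  series="1 0 0 -.01 0 0 0; 1 0 0 -.03 0 0 0; 1 0 0 -.06 0 0 0; 1 0 0 -.1 0 0 0; 1 0 0 -.15 0 0 0; 1 0 0 -.2 0 0 0; 1 0 0 -.25 0 0 0; 1 0 0 -.3 0 0 0; 1 0 0 -.34 0 0 0; 1 0 0 -.37 0 0 0; 1 0 0 -.39 0 0 0; 1 0 0 -.4 0 0 0; 1 0 0 -.4 0 0 0",
)

```text
time: 24.65
tool_pos: [481.8, 189.0, 110.7]
tcp_rot: [-3.141, 0.0, 2.825]
contact_force: [-0.1, -1.1, -5.7]
grip_width: 13.9
finger_force: 30.0
```

```bash
cat >> h.py <<'E'
def level(c,zoff,xy,yaw=-.318):
    P=cloud(c).reshape(-1,3); Q=P[(np.hypot(P[:,0]-xy[0],P[:,1]-xy[1])<125)&(abs(P[:,2]-24-zoff)<16)]
    for _ in range(4):
        A=np.c_[Q[:,:2]-xy,np.ones(len(Q))]; s=np.linalg.lstsq(A,Q[:,2],rcond=None)[0]; r=Q[:,2]-A@s; Q=Q[abs(r)<max(2.5,1.5*r.std())]
    print(c['name'],len(Q),'tilt deg along carrier x,y',np.degrees(R.from_euler('z',-yaw).as_matrix()[:2,:2]@s[:2]).round(2),'top z',s[2].round(1), cv2.minAreaRect(Q[:,:2].astype(np.float32)))
E
python3 - <<'E'
from h import *
c=cap('top'); s=cap('scene'); o=readout.get_obs(); print(o['tool_pos'],o['tcp_rot'],o['contact_force'],o['moment'],o['grip_width'])
for k in (c,s): level(k,o['tool_pos'][2]-79,o['tool_pos'][:2]); print('ball',blob(k,(532,174),28,o['tool_pos'][2]-79+42,o['tool_pos'][2]-79+65))
save(c,'lift.png',(120,180,360,360),3)
E
```

```text
[481.71900813 188.98607377 110.52615166] [-3.14131218e+00 -2.54722212e-04  2.82476287e+00] [ 0.77916407 -0.94328653 -4.14767948] [ 0.06542109 -0.11708686  0.00656259] 13.970438730841309
top 3296 tilt deg along carrier x,y [-0.04 -0.15] top z 56.3 ((477.37481689453125, 174.5428466796875), (193.5204620361328, 160.153564453125), 71.89395904541016)
ball (389, [533.2, 170.9, 86.9], [534.0, 172.7, 19.8])
scene 3656 tilt deg along carrier x,y [-0.19  0.01] top z 55.2 ((482.3236083984375, 189.44908142089844), (220.335205078125, 167.7139129638672), 71.71344757080078)
ball (264, [543.9, 173.3, 83.6], [538.9, 174.2, 19.9])
```

View pics/lift.png

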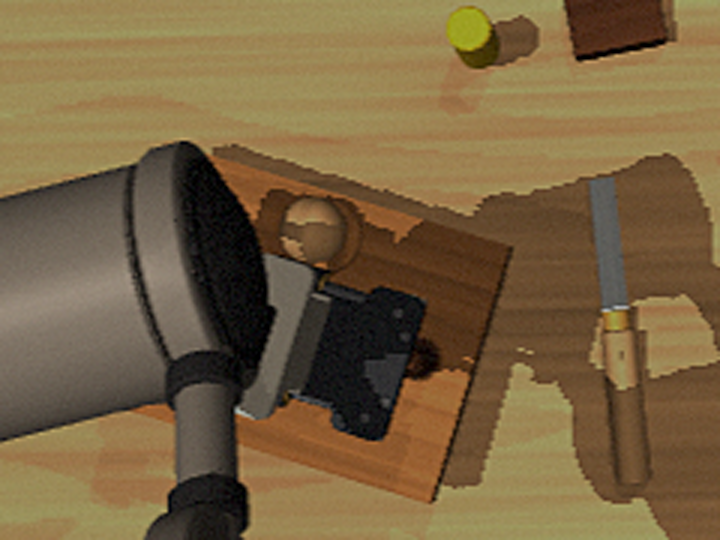

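The carrier lifted level. The crop shows the ball centred in its pocket at (315,228). I'll finish the lift and carry it over slowly.

Emit:
step_arm(
  series="1 0 0 -.01 0 0 0; 1 0 0 -.03 0 0 0; 1 0 0 -.06 0 0 0; 1 0 0 -.1 0 0 0; 1 0 0 -.15 0 0 0; 1 0 0 -.21 0 0 0; 1 0 0 -.27 0 0 0; 1 0 0 -.33 0 0 0; 1 0 0 -.39 0 0 0; 1 0 0 -.45 0 0 0; 1 0 0 -.51 0 0 0; 1 0 0 -.57 0 0 0; 1 0 0 -.63 0 0 0; 1 0 0 -.69 0 0 0; 1 0 0 -.75 0 0 0; 1 0 0 -.8 0 0 0; 1 0 0 -.84 0 0 0; 1 0 0 -.865 0 0 0; 1 0 0 -.88 0 0 0; 1 0 0 -.88 0 0 0",
)

```text
time: 26.75
tool_pos: [481.8, 189.0, 181.1]
tcp_rot: [-3.142, 0.0, 2.825]
contact_force: [0.1, -0.4, -3.9]
grip_width: 14.1
finger_force: 30.0
```

Emit:
step_arm(
  series="1 -.004 -.012 0 0 0 0; 1 -.012 -.036 0 0 0 0; 1 -.024 -.071 0 0 0 0; 1 -.04 -.118 0 0 0 0; 1 -.06 -.178 0 0 0 0; 1 -.084 -.249 0 0 0 0; 1 -.111 -.332 0 0 0 0; 1 -.143 -.426 0 0 0 0; 1 -.175 -.521 0 0 0 0; 1 -.207 -.616 0 0 0 0; 1 -.239 -.711 0 0 0 0; 1 -.27 -.806 0 0 0 0; 1 -.302 -.9 0 0 0 0; 1 -.334 -.995 0 0 0 0",
)

```text
time: 28.15
tool_pos: [482.4, 104.4, 181.1]
tcp_rot: [-3.142, 0.0, 2.825]
contact_force: [0.4, -0.2, -4.1]
grip_width: 13.6
finger_force: 30.0
```

Emit:
step_arm(
  series="1 -.033 -.1 0 0 0 0; 1 -.067 -.199 0 0 0 0; 1 -.1 -.298 0 0 0 0; 1 -.134 -.398 0 0 0 0; 1 -.167 -.497 0 0 0 0; 1 -.2 -.597 0 0 0 0; 1 -.234 -.696 0 0 0 0; 1 -.267 -.796 0 0 0 0; 1 -.301 -.896 0 0 0 0; 1 -.334 -.995 0 0 0 0",
)

```text
time: 29.15
tool_pos: [483.0, 20.4, 181.1]
tcp_rot: [-3.141, 0.0, 2.825]
contact_force: [0.2, -0.4, -5.2]
grip_width: 13.7
finger_force: 30.0
```

Emit:
step_arm(
  series="1 -.033 -.1 0 0 0 0; 1 -.067 -.199 0 0 0 0; 1 -.1 -.298 0 0 0 0; 1 -.134 -.398 0 0 0 0; 1 -.167 -.497 0 0 0 0; 1 -.2 -.597 0 0 0 0; 1 -.234 -.696 0 0 0 0; 1 -.267 -.796 0 0 0 0; 1 -.301 -.896 0 0 0 0; 1 -.334 -.995 0 0 0 0",
)

```text
time: 30.15
tool_pos: [483.6, -63.6, 181.1]
tcp_rot: [-3.142, 0.0, 2.825]
contact_force: [-0.1, 1.1, -5.4]
grip_width: 13.9
finger_force: 30.0
```

Emit:
step_arm(
  series="1 -.033 -.1 0 0 0 0; 1 -.067 -.199 0 0 0 0; 1 -.1 -.298 0 0 0 0; 1 -.134 -.398 0 0 0 0; 1 -.167 -.497 0 0 0 0; 1 -.2 -.597 0 0 0 0; 1 -.234 -.696 0 0 0 0; 1 -.267 -.796 0 0 0 0; 1 -.301 -.896 0 0 0 0; 1 -.334 -.995 0 0 0 0",
)

```text
time: 31.15
tool_pos: [484.2, -147.5, 181.1]
tcp_rot: [-3.142, 0.0, 2.825]
contact_force: [0.2, 0.6, -3.9]
grip_width: 14.0
finger_force: 30.0
```

Emit:
step_arm(
  series="1 -.032 -.095 0 0 0 0; 1 -.064 -.189 0 0 0 0; 1 -.095 -.284 0 0 0 0; 1 -.127 -.379 0 0 0 0; 1 -.159 -.474 0 0 0 0; 1 -.191 -.569 0 0 0 0; 1 -.223 -.663 0 0 0 0; 1 -.25 -.746 0 0 0 0; 1 -.274 -.817 0 0 0 0; 1 -.294 -.877 0 0 0 0; 1 -.31 -.924 0 0 0 0; 1 -.322 -.959 0 0 0 0; 1 -.33 -.983 0 0 0 0; 1 -.334 -.995 0 0 0 0; 1 -.334 -.995 0 0 0 0; 1 -.334 -.995 0 0 0 0; 1 -.334 -.995 0 0 0 0",
)

```text
time: 32.85
tool_pos: [484.8, -230.6, 181.1]
tcp_rot: [-3.142, 0.0, 2.825]
contact_force: [-0.7, 1.2, -2.5]
grip_width: 13.7
finger_force: 30.0
```

```bash
python3 - <<'E'
from h import *
c=cap('top'); s=cap('scene'); o=readout.get_obs(); print(o['tool_pos'],o['tcp_rot'],o['contact_force'],o['moment'],o['grip_width'],abs(o['dq']).max())
z=o['tool_pos'][2]-79; b=o['tool_pos'][:2]+[51,-16]
for k in (c,s): level(k,z,o['tool_pos'][:2]); print('ball',blob(k,b,28,z+42,z+65))
save(s,'fin.png',(60,80,380,320),2.5)
E
```

```text
[ 484.80721769 -230.68344078  181.15878057] [-3.14149084e+00  1.23546823e-04  2.82495269e+00] [ 0.52833479  0.13210795 -4.78774819] [ 0.0648474  -0.19032202  0.00459457] 13.877030016838823 0.0012524443868589413
top 4937 tilt deg along carrier x,y [-0.13 -0.09] top z 127.2 ((484.3658447265625, -232.224609375), (220.97793579101562, 160.1208038330078), 71.81049346923828)
ball (221, [544.8, -243.9, 157.5], [539.2, -245.1, 19.0])
scene 3662 tilt deg along carrier x,y [-0.15 -0.01] top z 125.8 ((484.95166015625, -229.93325805664062), (223.27593994140625, 164.3926544189453), 72.00933837890625)
ball (285, [546.9, -241.4, 154.0], [540.6, -242.8, 19.5])
```

View pics/fin.png

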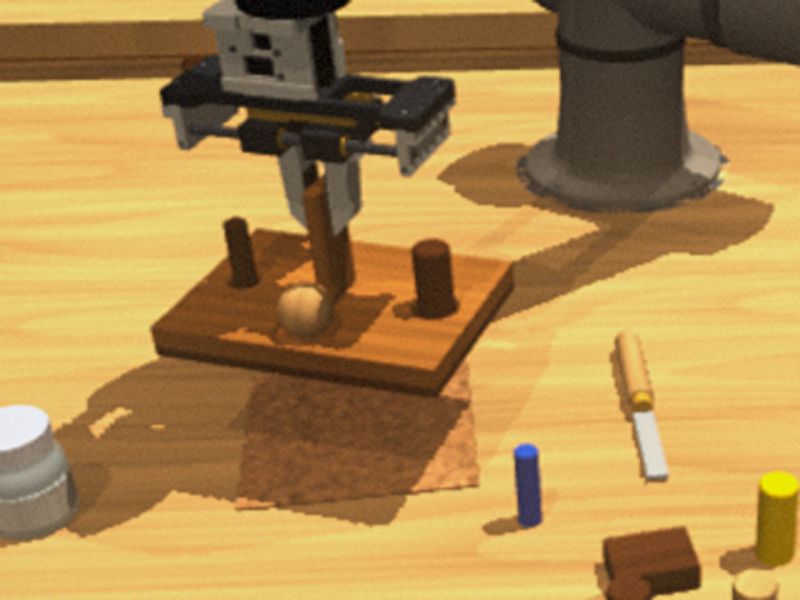

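The carrier hangs level over the mat, with its underside at z≈102. The ball is in its pocket at (303,310), both pegs are seated, and the other things are undisturbed. Handing in.

```bash
python3 -c "
from plant import order; print(order.close_job())"
```

```text
the job is handed in; nothing more can be done
None
```

The job is handed in at about 33 s of the 72 s allowed: both pegs are fully down in their bores, the ball is in its pocket, and the carrier is held level and still by its handle with its underside about 98 mm above the middle of the mat.

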